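Put three lens blanks back into their own nests

TASK

The three glass lens blanks were put back into the wrong nests: swap them round so that each blank lies flat and fully down in the well of the nest made for its own size, smallest in smallest, largest in largest. Every nest is taken, so first park one blank on the foam lens rest and let go of it there; ground glass must never be laid on the bare worktop, tipped over or dropped. Leave the lens clock and the nearer dropper bottle where they are.

Things in the scene. Friction and masses are not known exactly. Their poses are not given: they have to be found in the camera images.
- blank_small: The small lens blank: round thick pale frosted glass, 28 mm diameter, straight edge 18 mm high, flat underneath, top slightly domed to 22 mm; about 34 g, loose. Origin: centre of its underside, z up. Grip it across its edge. Starts in nest_medium, loose and off centre, underside 6 mm above the worktop.
- blank_medium: The medium lens blank: round thick pale frosted glass, 47 mm diameter, straight edge 18 mm high, flat underneath, top slightly domed to 22 mm; about 85 g, loose. Origin: centre of its underside, z up. Grip it across its edge. Starts in nest_large, loose and off centre, underside 6 mm above the worktop.
- blank_large: The large lens blank: round thick pale frosted glass, 66 mm diameter, straight edge 18 mm high, flat underneath, top slightly domed to 22 mm; about 150 g, loose. Origin: centre of its underside, z up. Grip it across its edge. Starts in nest_small, like a lid on its rim, underside 12 mm above the worktop.
- nest_small: The small lens nest, for the small blank: round black-anodised cup fixed to the worktop. Flange 82 mm across, 6 mm thick; rim 54 mm across, its top 12 mm above the worktop; round well of 42 mm bore (7 mm play all round for its blank), grey floor 6 mm above the worktop, mouth eased by 1 mm. Origin: centre of its underside, on the worktop, z up.
- nest_medium: The medium lens nest, for the medium blank: round black-anodised cup fixed to the worktop. Flange 101 mm across, 6 mm thick; rim 73 mm across, its top 12 mm above the worktop; round well of 61 mm bore (7 mm play all round for its blank), grey floor 6 mm above the worktop, mouth eased by 1 mm. Origin: centre of its underside, on the worktop, z up.
- nest_large: The large lens nest, for the large blank: round black-anodised cup fixed to the worktop. Flange 120 mm across, 6 mm thick; rim 92 mm across, its top 12 mm above the worktop; round well of 80 mm bore (7 mm play all round for its blank), grey floor 6 mm above the worktop, mouth eased by 1 mm. Origin: centre of its underside, on the worktop, z up.
- lens_rest: Black foam lens rest, a block 40 x 60 x 22 mm (x, y, z), fixed to the worktop; empty at the start. The one spot where a blank may be parked, on its flat top. Origin: centre of its underside; top 22 mm above it; firm.
- lens_clock: Bystander: lens clock (dial gauge) lying on its back, 61 x 43 x 13 mm, loose. Origin: centre of its underside. To be left alone.
- cleaner_drop: Bystander: small brown dropper bottle in front of the viewing box (the nearer of two such bottles), 34 mm across, 102 mm high, standing loose. Origin: centre of its underside. To be left alone.
Things that resemble listed ones, but are neither listed nor needed, are in the scene too. What is shaped like the blank_small but blue or red is not meant.

How it is judged:
By the outcome, as a careful person would: the job done as asked, in the order asked, and still so for the second after the job is handed in, with the robot touching nothing.
It also fails if it takes over 88 s, if anything falls off the work surface, if the arm or the gripper's body presses on something with over 40 N, if the wrist force passes 120 N, or if a joint passes its speed limit or range.

ROBOT

A 6-joint arm with a two-finger parallel gripper is mounted at the origin on a cart in front of the work surface, level with it; the furniture and walls round the work are solid. World frame = base frame: x ahead of the robot, y to its left, z up, the work surface at z = 0. Lengths are in m, angles in rad, forces in N, time in s.
With the tool pointing down it reaches from about 0.325 to 0.925 m from the base axis. Payload 3.1 kg.
Tool frame: the origin (TCP) lies on the centre line of the jaws, within the pads' length; the fingertips stand 19 mm ahead of it and the grasp point (between the pads) is the TCP (arm.nose_length is the z of the fingertips in the tool frame, in m); z points along the fingers, y is the line along which they close (so a half turn about z gives the same grasp; the last joint's range is limited). The gripper opens to 85 mm and grips with 20 to 120 N. Pads are 22 mm wide; open, the fingers measure 114 mm over their backs; the gripper's body (76 mm by 85 mm) begins 54 mm behind the grasp point. The pads swing forward as they close: fully open they stand 13 mm farther back than shut.
Start: joints at [-1.461, 0.217, 1.613, -0, 1.311, -0.112], TCP at [0.138, -0.61, 0.25] pointing down, gripper open.
Joint ranges: [-2.75, 2.75], [-0.78, 2.1], [0.31, 2.55], [-1.13, 4.27], [0.13, 2.63], [-2.58, 2.58]. Speed limits (rad/s): [2.79, 2.79, 3.14, 3.14, 3.14, 3.14].

INTERFACE

Orientations are given as a 3x3 rotation matrix whose columns are the frame's x, y, z axes.
In Python, from workcell import arm gives the robot as it stands.
- The arm moves only by the tool play_rows, never from a script. Its arguments are lists of equal length, an entry for each row: "delta_pos": the shift along the tool's x, y, z in parts of the range, where 1.0 means 750 mm, a list of three; "rotation": the turn, a rotation vector about the tool's x, y, z in normalised numbers (1 is 4 rad), a list of three. A call has 1 to 10 rows; each row is the pose to reach, as a shift and turn from the pose commanded when the call began, along the tool's axes at that moment; what a row does not reach only later rows make up. A row lasts 1/8 s, in which the tool goes at most 62.5 mm and 10.7 degrees, less where a joint would pass 70% of its speed; a pose out of reach is approached as far as the arm can. Shift and turn numbers lie between -1 and 1, and a call with a number outside is refused. A call with a gripper value outside its range is refused whole. "claw" is the opening, from 0 (shut) to 1 (fully open), set as the call begins (left out, the last holds). The fingers move at their own pace and stop on an object; "force" is the grip in N (left out, the last holds). Time passes only in rows, so rows that repeat a pose let the fingers close. It gives the time, the measured TCP pose, the force, the opening and the grip force at its end, in the units of the state.
- arm.observe(): the state, without advancing time (a new reading comes with each control period).
- arm.capture(name): name is "side" or "top" or "wrist"; returns a dict with "img" (420x560x3 uint8, red, green, blue), "mtx" (3x3 intrinsics, pixels), "rvec" (rotation vector, rad) and "tvec" (3), from world to camera coordinates, as OpenCV has them. Camera axes: x right, y down, z forward; pixel columns grow to the right and rows downward; lengths in m; the calibration is good to about 2 mm. A picture is of the moment at which its call begins. There is no depth.
- arm.finish_job(): hands the job in; it is judged then, once.
The state is a dict: "clock": time; "qpos": joint angles; "qd": joint speeds; "tau": joint torques, N m; "position": TCP position; "tcp_rot": TCP orientation; "contact_force": force on the tool from outside, world axes, zero at the start; "ft_torque": the same for the moment, N m; "opening": finger opening in m; "finger_force": force on a finger pad.
Only numpy, scipy, OpenCV 4.12 (cv2) and the standard library are available. Lean on these libraries where they do the work, as an engineer would, in place of code of your own. Each camera call takes 0.05 s, during which the arm holds its last target. There are 200 camera calls.

## Working session

There is one attempt and no reset: what is moved stays moved. The work goes in short steps, Python scripts to look and compute and a tool call to move; the robot and the scene stay as the last step left them, time stands still between calls to the robot, and variables do not carry over. Pictures are saved under pics/ and viewed, at most 18 in all, crops included, and the job is handed in when it is done.

Besides the shell and the picture viewer there is one more tool, called after "Request:" by a JSON object that holds its "method" and its "body". play_rows: Moves the arm, as the interface text tells. Its arguments: {"type":"object","properties":{"delta_pos":{"type":"array","items":{"type":"array","items":{"type":"number"}}},"rotation":{"type":"array","items":{"type":"array","items":{"type":"number"}}},"claw":{"type":"number"},"force":{"type":"number"}},"required":["delta_pos","rotation"]}

```bash
mkdir -p pics
python3 - <<'E'
from workcell import arm
import cv2,pickle
d={}
for n in("top","side"):
    c=arm.capture(n);d[n]=c;cv2.imwrite(f"pics/{n}0.png",c["img"][:,:,::-1])
pickle.dump(d,open("c0.pkl","wb"))
s=arm.observe();print(s["position"],s["tcp_rot"],s["clock"],arm.nose_length,s["opening"])
for n in d:
    R=cv2.Rodrigues(d[n]["rvec"])[0];print(n,-R.T@d[n]["tvec"].ravel(),R[2])
E
```

```text
[ 0.13742767 -0.60897471  0.24905526] [[ 9.75507547e-01  2.19965842e-01 -2.30987475e-04]
 [ 2.19965795e-01 -9.75504967e-01  2.26031975e-03]
 [ 2.71863708e-04 -2.25576832e-03 -9.99997419e-01]] 0.1 0.019 0.08532535781417723
top [ 0.52443875 -0.0614625   1.10436802] [ 0.08825257  0.00422815 -0.99608916]
side [ 0.44084507 -0.98853046  0.75549917] [ 0.14719877  0.78373324 -0.60340262]
```

View pics/top0.png

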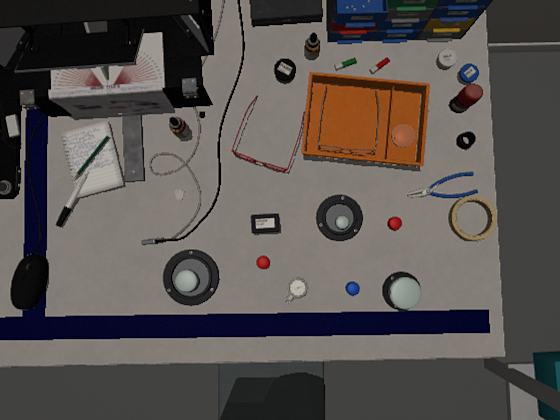

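View pics/side0.png

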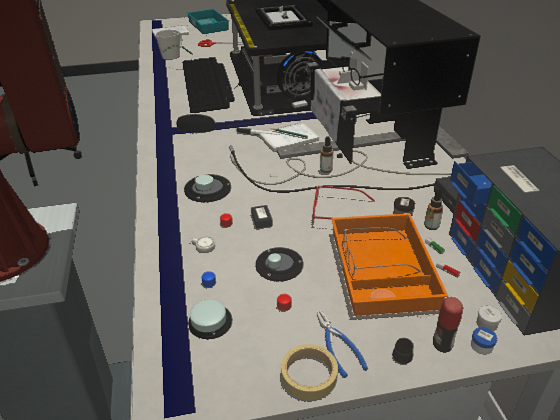

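```bash
cat > h.py <<'E'
import cv2,numpy as np
def ray(c,uv,z):
    R=cv2.Rodrigues(c["rvec"])[0];C=-R.T@np.ravel(c["tvec"])
    d=R.T@np.linalg.inv(c["mtx"])@np.array([uv[0],uv[1],1.])
    return C+d*(z-C[2])/d[2]
def onplane(c,cnt,z):
    return np.array([ray(c,p,z)[:2] for p in cnt.reshape(-1,2)],np.float32)
def disc(c,mask,uv,z):
    """largest contour containing/nearest uv; its fitted ellipse on plane z, in m"""
    cs,_=cv2.findContours(mask.astype(np.uint8),cv2.RETR_EXTERNAL,cv2.CHAIN_APPROX_NONE)
    k=max((k for k in cs if len(k)>15),key=lambda k:cv2.pointPolygonTest(k,tuple(map(float,uv)),True))
    h=onplane(c,cv2.convexHull(k),z); 
    h=onplane(c,k,z) if len(h)<6 else h
    e=cv2.fitEllipse(h*1000)
    return np.round(e[0],1),np.round(e[1],1),e[2]
E
python3 - <<'E'
import pickle,cv2,numpy as np
from h import *
d=pickle.load(open("c0.pkl","rb"))
P={"top":dict(L=(191,277),M=(340,217),S=(404,292),r=(265,223)),"side":dict(L=(207,187),M=(279,263),S=(210,318),r=(261,217))}
B={"top":dict(bM=(186,281),bS=(342,223),bL=(404,292)),"side":dict(bM=(205,182),bS=(275,259),bL=(208,314))}
z={"L":.006,"M":.006,"S":.006,"r":.022,"bM":.015,"bS":.015,"bL":.021}
for n in d:
    im=d[n]["img"];hsv=cv2.cvtColor(im,cv2.COLOR_RGB2HSV);g=im.max(2)
    for k,uv in P[n].items():
        m=g<95
        m=cv2.morphologyEx(m.astype(np.uint8),cv2.MORPH_CLOSE,np.ones((3,3)))
        if k=="r":
            cs,_=cv2.findContours(m,cv2.RETR_EXTERNAL,cv2.CHAIN_APPROX_NONE)
            c=max(cs,key=lambda c:cv2.pointPolygonTest(c,tuple(map(float,uv)),True))
            for zz in (0,.022):
                h=onplane(d[n],c,zz);r=cv2.minAreaRect(h*1000);print(n,k,zz,np.round(r[0],1),np.round(r[1],1),r[2])
        else: print(n,k,disc(d[n],m,uv,z[k]))
    for k,uv in B[n].items():
        print(n,k,"px",im[uv[1],uv[0]],disc(d[n],(g>125)&(im[:,:,1].astype(int)>im[:,:,0].astype(int)+2),uv,z[k]))
t=d["top"]["img"];s=d["side"]["img"]
f=lambda a,s:cv2.resize(a,s,interpolation=cv2.INTER_CUBIC)
a=f(t[190:320,150:430],(800,371));b=f(s[160:340,170:310],(291,225))
b=f(s[165:345,175:315],(290,229));b2=f(s[195:240,240:285],(229,229));b3=f(t[205:240,245:285],(262,229))
cv2.imwrite("pics/crop0.png",np.vstack([a,np.pad(np.hstack([b,b2,b3]),((0,0),(0,19),(0,0)))])[:,:,::-1])
E
```

```text
top L (array([475.5, 145.7]), array([119.5, 121.6]), 16.042984008789062)
top M (array([ 596.8, -175.4]), array([100.6, 101.7]), 33.22205352783203)
top S (array([722.5, 311. ]), array([ 755. , 3352.3]), 178.18301391601562)
top r 0 [587.  -15.6] [44.  64.3] 1.8741533756256104
top r 0.022 [585.7 -16.5] [43.1 63.1] 1.8740832805633545
top bM px [156 165 158] (array([468.7, 154.7]), array([42.9, 44.5]), 20.6615047454834)
top bS px [152 161 154] (array([ 586.3, -180.5]), array([23.3, 24.9]), 7.471524715423584)
top bL px [146 155 148] (array([ 434.2, -308.2]), array([62.4, 63.4]), 20.16386604309082)
side L (array([484.4, 150.1]), array([ 7.7, 39.2]), 158.70924377441406)
side M (array([ 593.6, -179.7]), array([100.9, 105.5]), 163.64910888671875)
side S (array([1218.5,  957.7]), array([1880. , 3269.1]), 151.26121520996094)
side r 0 [585.9  -2.9] [45.7 89.2] 0.16076786816120148
side r 0.022 [581.7 -31.6] [44.3 86.6] 0.16082763671875
side bM px [185 203 189] (array([467.1, 167.9]), array([45.2, 48.4]), 9.670243263244629)
side bS px [198 215 201] (array([ 586.2, -168.3]), array([26.3, 27.2]), 156.4053497314453)
side bL px [182 198 186] (array([ 433.2, -298. ]), array([65.8, 67.8]), 6.143083572387695)
```

View pics/crop0.png

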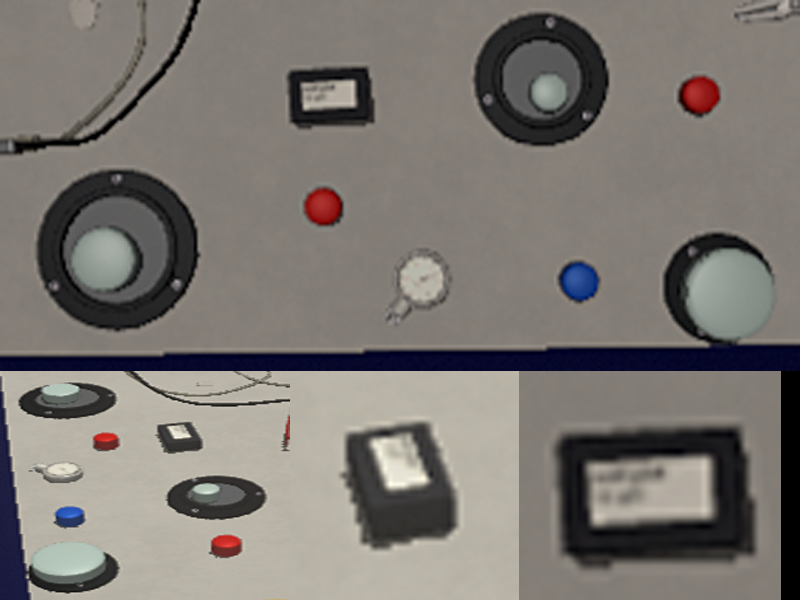

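```bash
cat >> h.py <<'E'
def go(x,y,z):
    from workcell import arm
    s=arm.observe();d=s["tcp_rot"].T if hasattr(s["tcp_rot"],"T") else np.array(s["tcp_rot"]).T
    e=np.array([x,y,z])/1000-s["position"]
    print("t",s["clock"],"pos",np.round(np.array(s["position"])*1000,1),"delta",np.round(d@e*1000,1),"open",round(s["opening"]*1000,1),"F",np.round(s["contact_force"],1),s["finger_force"],"rotz",np.round(cv2.Rodrigues(np.array(s["tcp_rot"]))[0].ravel(),3))
E
python3 -c "
from h import *;go(585.7,-179.4,90)"
```

```text
t 0.1 pos [ 137.4 -609.   249.1] delta [ 531.7 -320.1  159.9] open 85.3 F [ 0.2 -0.3 -0.2] 0.0 rotz [-3.12  -0.347 -0.   ]
```

Careful with the scale: shifts go in shares of 750 mm and turns go in shares of 4 rad. That gives: 532 mm / 750 = 0.7093, -320 mm / 750 = -0.4267.

Request:
{"method": "play_rows", "body": {"delta_pos": [[0.7093,-0.4267,0.08],[0.7093,-0.4267,0.08],[0.7093,-0.4267,0.08],[0.7093,-0.4267,0.08],[0.7093,-0.4267,0.08],[0.7093,-0.4267,0.08],[0.7093,-0.4267,0.08],[0.7093,-0.4267,0.08],[0.7093,-0.4267,0.08],[0.7093,-0.4267,0.08]], "rotation": [[0,0,0],[0,0,0],[0,0,0],[0,0,0],[0,0,0],[0,0,0],[0,0,0],[0,0,0],[0,0,0],[0,0,0]], "claw": 0.6, "force": 30}}

```text
clock: 1.35
position: [0.5871, -0.1787, 0.1896]
tcp_rot: [[0.975, 0.22, -0.001], [0.22, -0.975, 0.0], [-0.001, -0.0, -1.0]]
contact_force: [0.9, -0.8, 0.6]
opening: 0.0512
finger_force: 0.0
```

```bash
python3 -c "
from h import *;from workcell import arm
go(585.7,-179.4,90)
c=arm.capture('wrist');cv2.imwrite('pics/w1.png',c['img'][:,:,::-1])
import pickle;pickle.dump(c,open('w1.pkl','wb'))
print(arm.nose_length)"
```

```text
t 1.35 pos [ 587.1 -178.7  189.6] delta [-1.4  0.4 99.6] open 51.2 F [ 0.9 -0.8  0.6] 0.0 rotz [-3.122e+00 -3.480e-01  1.000e-03]
0.019
```

View pics/w1.png

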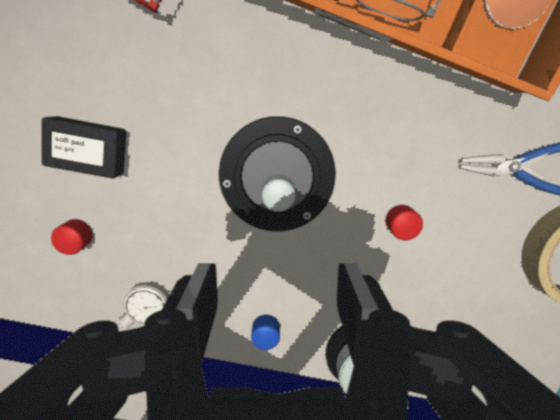

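Run:
```python
import pickle
from h import *
c=pickle.load(open('w1.pkl','rb'));im=c['img'].astype(int);g=im.max(2)
print(disc(c,(g>150)&(im[:,:,1]>im[:,:,0]+2),(278,190),.024))
m=cv2.morphologyEx((g<70).astype(np.uint8),cv2.MORPH_CLOSE,np.ones((3,3)))
m[232:]=0; print(disc(c,m,(277,160),.006))
k=max(cv2.findContours(m,cv2.RETR_EXTERNAL,cv2.CHAIN_APPROX_NONE)[0],key=lambda k:cv2.pointPolygonTest(k,(85.,145.),True))
for z in(.011,.022):r=cv2.minAreaRect(onplane(c,k,z)*1000);print(r)
# label centre on top
k=max(cv2.findContours((g>190).astype(np.uint8)*(cv2.drawContours(np.zeros_like(m),[cv2.convexHull(k)],-1,1,-1)),cv2.RETR_EXTERNAL,cv2.CHAIN_APPROX_NONE)[0],key=len)
print(cv2.minAreaRect(onplane(c,k,.022)*1000))
t=pickle.load(open('c0.pkl','rb'))['top'];tm=np.zeros((420,560),np.uint8);tm[210:236,253:278]=t['img'][210:236,253:278].max(2)>120
k=max(cv2.findContours(tm,cv2.RETR_EXTERNAL,cv2.CHAIN_APPROX_NONE)[0],key=len);print(cv2.minAreaRect(onplane(t,k,.022)*1000))
```

```text
(array([ 584.9, -179.3]), array([23. , 26.8]), 46.46844482421875)
(array([ 594.5, -177.3]), array([98.2, 99.7]), 107.50406646728516)
((584.5963745117188, -16.831771850585938), (41.68115234375, 66.30352020263672), 2.0174691677093506)
((587.2865600585938, -22.141170501708984), (40.16182327270508, 63.88648223876953), 2.0174717903137207)
((584.9844360351562, -16.91631507873535), (19.628982543945312, 39.39440155029297), 2.106255054473877)
((611.3036499023438, -16.653554916381836), (51.20954513549805, 6.417906284332275), 88.84969329833984)
```

Request:
{"method": "play_rows", "body": {"delta_pos": [[-0.002,0.0007,0.08],[-0.002,0.0007,0.1533],[-0.002,0.0007,0.1867],[-0.002,0.0007,0.2],[-0.002,0.0007,0.2067],[-0.002,0.0007,0.2067]], "rotation": [[0,0,0],[0,0,0],[0,0,0],[0,0,0],[0,0,0],[0,0,0]]}}

```text
clock: 2.15
position: [0.5856, -0.1818, 0.0364]
tcp_rot: [[0.976, 0.22, 0.002], [0.22, -0.976, -0.001], [0.002, 0.001, -1.0]]
contact_force: [0.6, -0.9, -0.2]
opening: 0.0512
finger_force: 0.0
```

```bash
python3 -c "
from h import *;from workcell import arm
go(585.3,-179.3,34)
c=arm.capture('side')['img'];w=arm.capture('wrist')['img']
cv2.imwrite('pics/w2.png',np.hstack([cv2.resize(c[200:300,230:330],(400,400),interpolation=2),cv2.resize(w,(400,400))])[:,:,::-1])
print(arm.nose_length)"
```

```text
t 2.15 pos [ 585.6 -181.8   36.4] delta [ 0.3 -2.5  2.4] open 51.2 F [ 0.6 -0.9 -0.2] 0.0 rotz [3.121e+00 3.470e-01 3.000e-03]
0.019
```

View pics/w2.png

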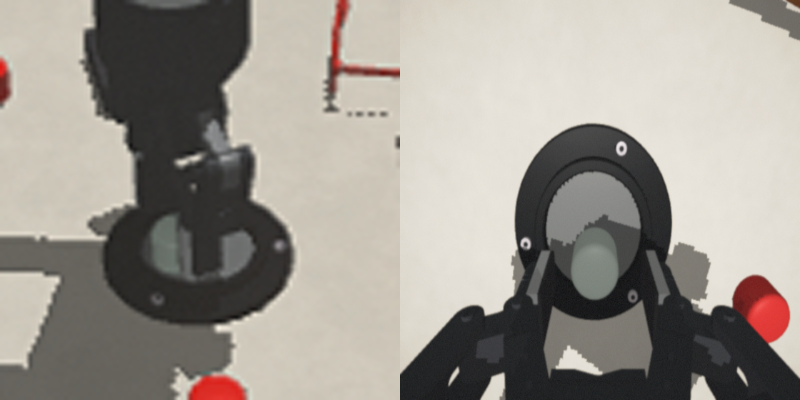

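In the tool's units: 2 mm / 750 = 0.0027, -1.5 mm / 750 = -0.002.

Request:
{"method": "play_rows", "body": {"delta_pos": [[0,-0.002,0.0027],[0,-0.002,0.0027],[0,-0.002,0.0027],[0,-0.002,0.0027],[0,-0.002,0.0027],[0,-0.002,0.0027]], "rotation": [[0,0,0],[0,0,0],[0,0,0],[0,0,0],[0,0,0],[0,0,0]], "claw": 0.2}}

```text
clock: 3.0
position: [0.5851, -0.18, 0.0343]
tcp_rot: [[0.976, 0.22, 0.001], [0.22, -0.976, -0.0], [0.001, 0.001, -1.0]]
contact_force: [-0.2, 1.4, 5.9]
opening: 0.0261
finger_force: 29.8
```

```bash
python3 -c "
from h import *;from workcell import arm
go(585.5,-16.5,110)
"
```

```text
t 3.0 pos [ 585.1 -180.    34.3] delta [  36.4 -159.4  -75.8] open 26.1 F [-0.2  1.4  5.9] 29.844986259704456 rotz [3.122e+00 3.480e-01 2.000e-03]
```

In the tool's units: -76 mm / 750 = -0.1013, -40 mm / 750 = -0.0533.

Request:
{"method": "play_rows", "body": {"delta_pos": [[0,0,-0.0067],[0,0,-0.02],[0,0,-0.0533],[0,0,-0.1013],[0,0,-0.1013]], "rotation": [[0,0,0],[0,0,0],[0,0,0],[0,0,0],[0,0,0]]}}

```text
clock: 3.62
position: [0.5872, -0.1811, 0.1134]
tcp_rot: [[0.975, 0.22, 0.007], [0.22, -0.975, -0.003], [0.006, 0.005, -1.0]]
contact_force: [-0.7, -0.5, 0.0]
opening: 0.0261
finger_force: 29.6
```

```bash
python3 -c "
from h import *;from workcell import arm
go(585.5,-16.5,110)
c=arm.capture('side')['img'];w=arm.capture('wrist')['img']
cv2.imwrite('pics/w3.png',np.hstack([cv2.resize(c[170:270,230:330],(400,400),interpolation=2),cv2.resize(w,(400,400))])[:,:,::-1])
"
```

```text
t 3.625 pos [ 587.2 -181.1  113.4] delta [  34.5 -161.     2.8] open 26.1 F [-0.7 -0.5  0. ] 29.586248699342832 rotz [3.118 0.347 0.011]
```

View pics/w3.png

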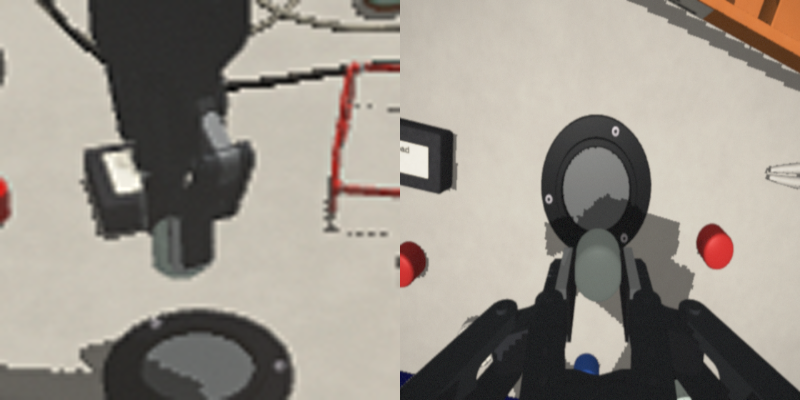

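In the tool's units: -160.5 mm / 750 = -0.214, 34.5 mm / 750 = 0.046.

Request:
{"method": "play_rows", "body": {"delta_pos": [[0.016,-0.072,0],[0.0307,-0.144,0],[0.044,-0.2,0],[0.046,-0.2133,0.0133],[0.046,-0.214,0.0333],[0.046,-0.214,0.0333],[0.046,-0.214,0.0333]], "rotation": [[0,0,0],[0,0,0],[0,0,0],[0,0,0],[0,0,0],[0,0,0],[0,0,0]]}}

```text
clock: 4.6
position: [0.5825, -0.017, 0.0837]
tcp_rot: [[0.976, 0.218, -0.001], [0.218, -0.976, -0.0], [-0.001, -0.0, -1.0]]
contact_force: [-0.5, -0.8, -0.1]
opening: 0.0263
finger_force: 29.7
```

```bash
python3 -c "
from h import *;from workcell import arm
go(585.5,-16.5,50.3)
"
```

```text
t 4.6 pos [582.5 -17.   83.7] delta [ 3.   0.2 33.4] open 26.3 F [-0.5 -0.8 -0.1] 29.66038103448227 rotz [-3.123e+00 -3.450e-01  2.000e-03]
```

Lower in fine steps, watching the contact force.

In the tool's units: 31 mm / 750 = 0.0413, 29 mm / 750 = 0.0387.

Request:
{"method": "play_rows", "body": {"delta_pos": [[0.0033,0,0.02],[0.0033,0,0.0333],[0.0033,0,0.0387],[0.0033,0,0.0413],[0.0033,0,0.0413],[0.0033,0,0.0413]], "rotation": [[0,0,0],[0,0,0],[0,0,0],[0,0,0],[0,0,0],[0,0,0]]}}

```text
clock: 5.35
position: [0.5856, -0.0151, 0.0537]
tcp_rot: [[0.975, 0.22, 0.001], [0.22, -0.975, -0.0], [0.001, 0.0, -1.0]]
contact_force: [0.3, 1.2, 0.4]
opening: 0.0262
finger_force: 29.7
```

```bash
python3 -c "
from h import *;from workcell import arm
go(585.5,-16.5,50.3)
"
```

```text
t 5.35 pos [585.6 -15.1  53.7] delta [-0.4  1.3  3.4] open 26.2 F [0.3 1.2 0.4] 29.659497805405408 rotz [3.122e+00 3.480e-01 1.000e-03]
```

In the tool's units: 2 mm / 750 = 0.0027, 1 mm / 750 = 0.0013.

Request:
{"method": "play_rows", "body": {"delta_pos": [[0,0,0.0013],[0,0,0.0027],[0,0,0.0027]], "rotation": [[0,0,0],[0,0,0],[0,0,0]]}}

```text
clock: 5.72
position: [0.5851, -0.0151, 0.0512]
tcp_rot: [[0.976, 0.22, -0.0], [0.22, -0.976, 0.0], [-0.0, -0.0, -1.0]]
contact_force: [0.0, 0.1, 0.5]
opening: 0.0263
finger_force: 29.7
```

In the tool's units: 1.5 mm / 750 = 0.002, 1 mm / 750 = 0.0013.

Request:
{"method": "play_rows", "body": {"delta_pos": [[0,0,0.0013],[0,0,0.002],[0,0,0.002]], "rotation": [[0,0,0],[0,0,0],[0,0,0]]}}

```text
clock: 6.1
position: [0.5853, -0.0152, 0.0503]
tcp_rot: [[0.975, 0.22, -0.0], [0.22, -0.975, -0.0], [-0.0, 0.0, -1.0]]
contact_force: [-1.2, 0.8, 5.1]
opening: 0.026
finger_force: 30.0
```

Contact (5 N). Release gradually, then rise.

In the tool's units: -80 mm / 750 = -0.1067, -40 mm / 750 = -0.0533.

Request:
{"method": "play_rows", "body": {"delta_pos": [[0,0,0],[0,0,0],[0,0,0],[0,0,0],[0,0,-0.0133],[0,0,-0.0533],[0,0,-0.1067],[0,0,-0.1067]], "rotation": [[0,0,0],[0,0,0],[0,0,0],[0,0,0],[0,0,0],[0,0,0],[0,0,0],[0,0,0]], "claw": 0.5}}

```text
clock: 7.1
position: [0.5889, -0.0157, 0.1351]
tcp_rot: [[0.975, 0.22, 0.01], [0.22, -0.975, -0.001], [0.009, 0.004, -1.0]]
contact_force: [1.2, 0.3, -0.2]
opening: 0.0427
finger_force: 0.0
```

```bash
python3 -c "
from h import *;from workcell import arm
go(469.2,152.8,100)
c=arm.capture('side')['img'];w=arm.capture('wrist')['img']
cv2.imwrite('pics/w4.png',np.hstack([cv2.resize(c[160:260,210:310],(400,400),interpolation=2),cv2.resize(w,(400,400))])[:,:,::-1])
"
```

```text
t 7.1 pos [588.9 -15.7 135.1] delta [ -80.1 -190.8   33.6] open 42.7 F [ 1.2  0.3 -0.2] 0.0 rotz [3.12  0.347 0.015]
```

View pics/w4.png

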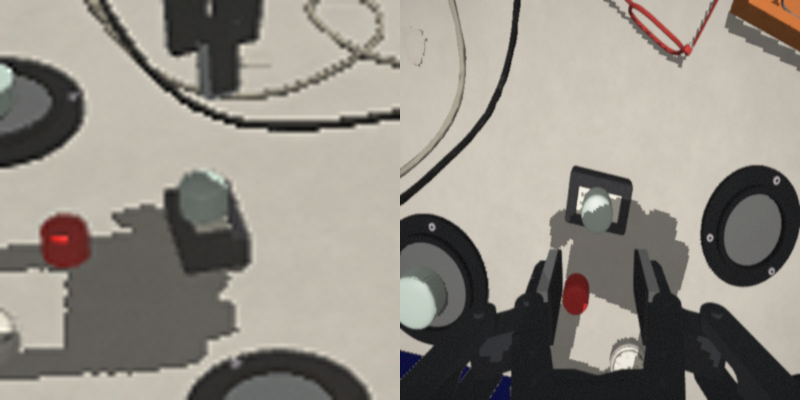

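In the tool's units: -190 mm / 750 = -0.2533, -188 mm / 750 = -0.2507.

Request:
{"method": "play_rows", "body": {"delta_pos": [[-0.0267,-0.064,0],[-0.0533,-0.128,0],[-0.08,-0.192,0],[-0.104,-0.2507,0],[-0.1053,-0.2533,0.04],[-0.1053,-0.2533,0.0733],[-0.1053,-0.2533,0.0733],[-0.1053,-0.2533,0.0733]], "rotation": [[0,0,0],[0,0,0],[0,0,0],[0,0,0],[0,0,0],[0,0,0],[0,0,0],[0,0,0]], "claw": 0.85}}

```text
clock: 8.2
position: [0.4662, 0.1527, 0.0747]
tcp_rot: [[0.976, 0.22, -0.001], [0.22, -0.976, -0.0], [-0.001, -0.0, -1.0]]
contact_force: [-0.3, 0.1, 0.0]
opening: 0.0725
finger_force: 0.0
```

Run:
```python
from h import *;from workcell import arm
go(469.2,152.8,34)
c=arm.capture('wrist');im=c['img'].astype(int);g=im.max(2)
cv2.imwrite('pics/w5.png',c['img'][:,:,::-1])
R=cv2.Rodrigues(c["rvec"])[0]
p=c["mtx"]@(R@np.array([.4692,.1528,.024])+np.ravel(c["tvec"]));uv=p[:2]/p[2];print(uv)
print(disc(c,(g>130)&(im[:,:,1]>im[:,:,0]+2),uv,.024))
```

```text
t 8.2 pos [466.2 152.7  74.7] delta [ 2.9  0.5 40.7] open 72.5 F [-0.3  0.1  0. ] 0.0 rotz [ 3.122e+00  3.470e-01 -1.000e-03]
[277.69590118 240.09508325]
(array([469.7, 152.5]), array([45.2, 50. ]), 112.08698272705078)
```

View pics/w5.png

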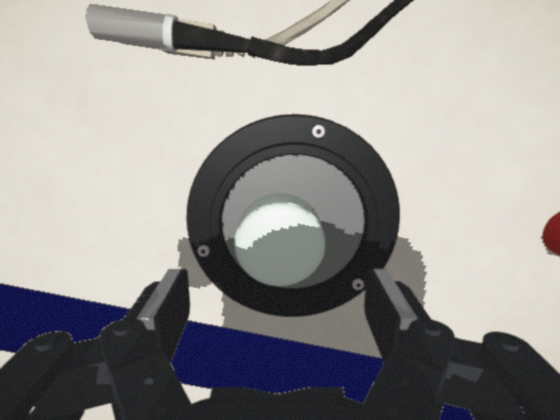

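In the tool's units: 41 mm / 750 = 0.0547, 39 mm / 750 = 0.052.

Request:
{"method": "play_rows", "body": {"delta_pos": [[0.004,0.0007,0.0267],[0.004,0.0007,0.044],[0.004,0.0007,0.052],[0.004,0.0007,0.0547],[0.004,0.0007,0.0547],[0.004,0.0007,0.0547]], "rotation": [[0,0,0],[0,0,0],[0,0,0],[0,0,0],[0,0,0],[0,0,0]]}}

```text
clock: 9.0
position: [0.4698, 0.1531, 0.0343]
tcp_rot: [[0.975, 0.22, 0.001], [0.22, -0.975, 0.0], [0.001, 0.0, -1.0]]
contact_force: [0.6, 0.7, 0.3]
opening: 0.0729
finger_force: 0.0
```

Request:
{"method": "play_rows", "body": {"delta_pos": [[0,0,0],[0,0,0],[0,0,0],[0,0,0],[0,0,0],[0,0,0]], "rotation": [[0,0,0],[0,0,0],[0,0,0],[0,0,0],[0,0,0],[0,0,0]], "claw": 0.42}}

```text
clock: 9.75
position: [0.4697, 0.1531, 0.0345]
tcp_rot: [[0.975, 0.22, 0.0], [0.22, -0.975, 0.0], [0.0, 0.0, -1.0]]
contact_force: [-2.6, -0.9, 5.7]
opening: 0.0449
finger_force: 30.6
```

In the tool's units: -95 mm / 750 = -0.1267, -55 mm / 750 = -0.0733.

Request:
{"method": "play_rows", "body": {"delta_pos": [[0,0,-0.008],[0,0,-0.0267],[0,0,-0.0733],[0,0,-0.1267],[0,0,-0.1267]], "rotation": [[0,0,0],[0,0,0],[0,0,0],[0,0,0],[0,0,0]]}}

```text
clock: 10.38
position: [0.4729, 0.1536, 0.1334]
tcp_rot: [[0.975, 0.22, 0.01], [0.22, -0.975, 0.002], [0.01, 0.0, -1.0]]
contact_force: [0.3, 0.8, -0.8]
opening: 0.0447
finger_force: 31.1
```

```bash
python3 -c "
from h import *;from workcell import arm
go(596,-176.5,34.5)
"
```

```text
t 10.375 pos [472.9 153.6 133.4] delta [ 46.5 349.1  99.5] open 44.7 F [ 0.3  0.8 -0.8] 31.09897307585925 rotz [-3.122 -0.348 -0.015]
```

In the tool's units: 349 mm / 750 = 0.4653, 345 mm / 750 = 0.46.

Request:
{"method": "play_rows", "body": {"delta_pos": [[0.0107,0.0733,0],[0.0213,0.1467,0],[0.032,0.22,0],[0.0427,0.2933,0],[0.0533,0.3667,0],[0.0627,0.4333,0],[0.0667,0.46,0.0133],[0.0673,0.4653,0.0533],[0.0673,0.4653,0.0733],[0.0673,0.4653,0.0733]], "rotation": [[0,0,0],[0,0,0],[0,0,0],[0,0,0],[0,0,0],[0,0,0],[0,0,0],[0,0,0],[0,0,0],[0,0,0]]}}

```text
clock: 11.62
position: [0.593, -0.1745, 0.071]
tcp_rot: [[0.975, 0.221, -0.006], [0.221, -0.975, 0.003], [-0.005, -0.004, -1.0]]
contact_force: [-0.1, 0.3, -0.4]
opening: 0.0448
finger_force: 31.2
```

Run:
```python
from h import *;from workcell import arm
go(596,-176.5,34.5)
c=arm.capture('wrist');w=c['img'];s=arm.capture('side')['img']
m=cv2.morphologyEx((w.max(2)<70).astype(np.uint8),cv2.MORPH_CLOSE,np.ones((3,3)))
R=cv2.Rodrigues(c["rvec"])[0]
f=lambda q:(lambda p:np.round(p[:2]/p[2]))(c["mtx"]@(R@np.array(q)+np.ravel(c["tvec"])))
print(f([.596,-.1765,.006]),f([.596,-.1265,.006]),f([.596,-.2265,.006]),f([.646,-.1765,.006]))
cv2.imwrite('pics/w6.png',np.hstack([cv2.resize(s[180:300,220:340],(240,240),interpolation=2).repeat(1,0) if 0 else np.pad(cv2.resize(s[180:300,220:340],(240,240),interpolation=2),((0,180),(0,0),(0,0))),w])[:,:,::-1])
```

```text
t 11.625 pos [ 593.  -174.5   71. ] delta [ 2.7  2.8 36.5] open 44.8 F [-0.1  0.3 -0.4] 31.179656276945025 rotz [-3.119 -0.349  0.008]
[282. 231.] [192. 211.] [369. 249.] [304. 141.]
```

View pics/w6.png

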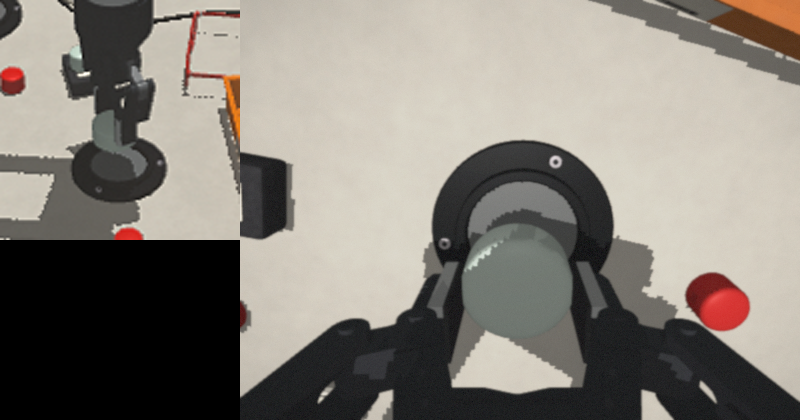

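In the tool's units: 28 mm / 750 = 0.0373, 26 mm / 750 = 0.0347.

Request:
{"method": "play_rows", "body": {"delta_pos": [[0,0,0.0133],[0,0,0.0267],[0,0,0.0347],[0,0,0.0373],[0,0,0.0373]], "rotation": [[0,0,0],[0,0,0],[0,0,0],[0,0,0],[0,0,0]]}}

```text
clock: 12.35
position: [0.5953, -0.1764, 0.0456]
tcp_rot: [[0.976, 0.22, -0.0], [0.22, -0.976, 0.0], [-0.0, -0.0, -1.0]]
contact_force: [0.5, -0.4, -1.3]
opening: 0.045
finger_force: 31.2
```

```bash
python3 -c "
from h import *;from workcell import arm
go(596,-176.5,34.5)
"
```

```text
t 12.35 pos [ 595.3 -176.4   45.6] delta [ 0.6  0.3 11.1] open 45.0 F [ 0.5 -0.4 -1.3] 31.182460121344775 rotz [-3.122 -0.348  0.   ]
```

In the tool's units: 10 mm / 750 = 0.0133, 9 mm / 750 = 0.012.

Request:
{"method": "play_rows", "body": {"delta_pos": [[0.0007,0,0.0053],[0.0007,0,0.0093],[0.0007,0,0.012],[0.0007,0,0.0133],[0.0007,0,0.0133]], "rotation": [[0,0,0],[0,0,0],[0,0,0],[0,0,0],[0,0,0]]}}

```text
clock: 12.98
position: [0.5959, -0.1762, 0.0357]
tcp_rot: [[0.976, 0.22, -0.0], [0.22, -0.976, 0.0], [-0.0, -0.0, -1.0]]
contact_force: [0.1, -0.7, -1.0]
opening: 0.0451
finger_force: 31.2
```

In the tool's units: 1.5 mm / 750 = 0.002, 1 mm / 750 = 0.0013.

Request:
{"method": "play_rows", "body": {"delta_pos": [[0,0,0.0013],[0,0,0.002],[0,0,0.002]], "rotation": [[0,0,0],[0,0,0],[0,0,0]]}}

```text
clock: 13.35
position: [0.596, -0.1763, 0.0346]
tcp_rot: [[0.976, 0.22, 0.0], [0.22, -0.976, -0.0], [0.0, 0.0, -1.0]]
contact_force: [-0.9, -0.4, 0.8]
opening: 0.045
finger_force: 31.3
```

In the tool's units: 0.7 mm / 750 = 0.0009.

Request:
{"method": "play_rows", "body": {"delta_pos": [[0,0,0.0009],[0,0,0.0009]], "rotation": [[0,0,0],[0,0,0]]}}

```text
clock: 13.6
position: [0.596, -0.1763, 0.0345]
tcp_rot: [[0.975, 0.22, -0.0], [0.22, -0.975, 0.0], [-0.0, -0.0, -1.0]]
contact_force: [-3.0, 1.1, 5.7]
opening: 0.0447
finger_force: 31.7
```

Request:
{"method": "play_rows", "body": {"delta_pos": [[0,0,0],[0,0,0],[0,0,0],[0,0,0],[0,0,-0.0133],[0,0,-0.0533],[0,0,-0.12],[0,0,-0.12]], "rotation": [[0,0,0],[0,0,0],[0,0,0],[0,0,0],[0,0,0],[0,0,0],[0,0,0],[0,0,0]], "claw": 0.75}}

```text
clock: 14.6
position: [0.6002, -0.178, 0.1303]
tcp_rot: [[0.975, 0.22, 0.011], [0.22, -0.975, -0.005], [0.01, 0.007, -1.0]]
contact_force: [-0.1, -0.6, 0.0]
opening: 0.064
finger_force: 0.0
```

Run:
```python
from h import *;from workcell import arm
go(434.9,-306.2,100)
c=arm.capture('wrist');w=c['img'];t=arm.capture('top')['img']
cv2.imwrite('pics/w7.png',np.hstack([cv2.resize(t[185:250,300:380],(300,244),interpolation=2),cv2.resize(w,(325,244))])[:,:,::-1])
```

```text
t 14.6 pos [ 600.2 -178.   130.3] delta [-189.7   88.5   29. ] open 64.0 F [-0.1 -0.6  0. ] 0.0 rotz [3.116 0.347 0.017]
```

View pics/w7.png

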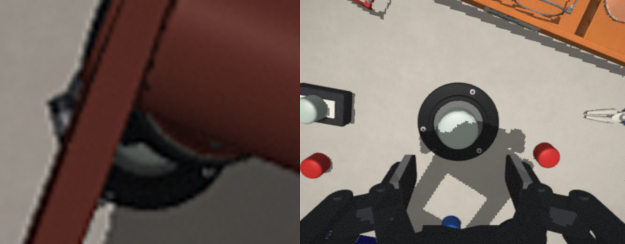

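In the tool's units: -185.5 mm / 750 = -0.2473, -182 mm / 750 = -0.2427.

Request:
{"method": "play_rows", "body": {"delta_pos": [[-0.0733,0.036,0],[-0.1467,0.072,0],[-0.2133,0.1053,0],[-0.2427,0.12,0],[-0.2473,0.1213,0.0333],[-0.2473,0.1213,0.06],[-0.2473,0.1213,0.06],[-0.2473,0.1213,0.06]], "rotation": [[0,0,0],[0,0,0],[0,0,0],[0,0,0],[0,0,0],[0,0,0],[0,0,0],[0,0,0]], "claw": 1.0}}

```text
clock: 15.7
position: [0.4348, -0.3055, 0.0783]
tcp_rot: [[0.975, 0.22, -0.001], [0.22, -0.975, 0.001], [-0.001, -0.001, -1.0]]
contact_force: [0.5, -0.6, 0.7]
opening: 0.0854
finger_force: 0.0
```

Run:
```python
from h import *;from workcell import arm
go(434.9,-306.2,41)
c=arm.capture('wrist');im=c['img'].astype(int);g=im.max(2)
cv2.imwrite('pics/w8.png',c['img'][:,:,::-1])
R=cv2.Rodrigues(c["rvec"])[0]
p=c["mtx"]@(R@np.array([.4349,-.3062,.030])+np.ravel(c["tvec"]));uv=p[:2]/p[2];print(uv)
print(disc(c,(g>100)&(im[:,:,1]>im[:,:,0]+2),uv,.030))
```

```text
t 15.7 pos [ 434.8 -305.5   78.3] delta [-0.   0.7 37.3] open 85.4 F [ 0.5 -0.6  0.7] 0.0 rotz [-3.122e+00 -3.480e-01  1.000e-03]
[278.01853033 247.31117631]
(array([ 434.3, -307.2]), array([65.4, 69.1]), 108.04550170898438)
```

View pics/w8.png

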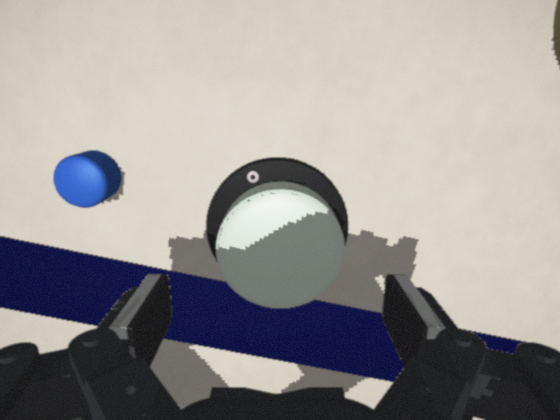

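Run:
```python
from h import *;from workcell import arm
c=arm.capture('wrist');s=arm.observe();R=cv2.Rodrigues(c["rvec"])[0]
for z in(0,6,12,19):
  for x in(11,-11):
    for y in(-42.7,42.7):
      P=np.array(s["position"])+np.array(s["tcp_rot"])@np.array([x,y,z])/1000
      p=c["mtx"]@(R@P+np.ravel(c["tvec"]));print(z,x,y,np.round(p[:2]/p[2]))
```

```text
0 11 -42.7 [163. 271.]
0 11 42.7 [392. 271.]
0 -11 -42.7 [168. 322.]
0 -11 42.7 [387. 322.]
6 11 -42.7 [167. 264.]
6 11 42.7 [388. 264.]
6 -11 -42.7 [172. 313.]
6 -11 42.7 [383. 313.]
12 11 -42.7 [172. 257.]
12 11 42.7 [383. 258.]
12 -11 -42.7 [176. 305.]
12 -11 42.7 [379. 305.]
19 11 -42.7 [176. 250.]
19 11 42.7 [379. 251.]
19 -11 -42.7 [180. 296.]
19 -11 42.7 [374. 297.]
```

Request:
{"method": "play_rows", "body": {"delta_pos": [[-0.0007,0.0016,0.0267],[-0.0007,0.0016,0.0467],[-0.0007,0.0016,0.0547],[-0.0007,0.0016,0.06],[-0.0007,0.0016,0.06],[-0.0007,0.0016,0.06]], "rotation": [[0,0,0],[0,0,0],[0,0,0],[0,0,0],[0,0,0],[0,0,0]]}}

```text
clock: 16.55
position: [0.4351, -0.3074, 0.0341]
tcp_rot: [[0.976, 0.22, 0.001], [0.22, -0.976, -0.001], [0.001, 0.001, -1.0]]
contact_force: [0.3, -0.1, 0.3]
opening: 0.0857
finger_force: 0.0
```

Request:
{"method": "play_rows", "body": {"delta_pos": [[0,0,0],[0,0,0],[0,0,0],[0,0,0],[0,0,0],[0,0,0]], "rotation": [[0,0,0],[0,0,0],[0,0,0],[0,0,0],[0,0,0],[0,0,0]], "claw": 0.65, "force": 35}}

```text
clock: 17.3
position: [0.4351, -0.3074, 0.0346]
tcp_rot: [[0.975, 0.22, 0.0], [0.22, -0.975, -0.0], [0.0, 0.0, -1.0]]
contact_force: [-1.9, 1.5, 5.2]
opening: 0.0639
finger_force: 37.9
```

Run:
```python
from h import *;from workcell import arm
go(434.9,-306.2,41)
c=arm.capture('wrist');cv2.imwrite('pics/w9.png',c['img'][:,:,::-1])
s=arm.observe();R=cv2.Rodrigues(c["rvec"])[0]
for z in(0,6,12,19):
  for x in(11,-11):
      P=np.array(s["position"])+np.array(s["tcp_rot"])@np.array([x,-33,z])/1000
      p=c["mtx"]@(R@P+np.ravel(c["tvec"]));print(z,x,np.round(p[:2]/p[2]))
```

```text
t 17.3 pos [ 435.1 -307.4   34.6] delta [ 0.1 -1.2 -6.4] open 63.9 F [-1.9  1.5  5.2] 37.87095682695508 rotz [3.122e+00 3.480e-01 1.000e-03]
0 11 [188. 271.]
0 -11 [192. 322.]
6 11 [192. 264.]
6 -11 [196. 313.]
12 11 [195. 258.]
12 -11 [199. 305.]
19 11 [199. 251.]
19 -11 [202. 297.]
```

View pics/w9.png

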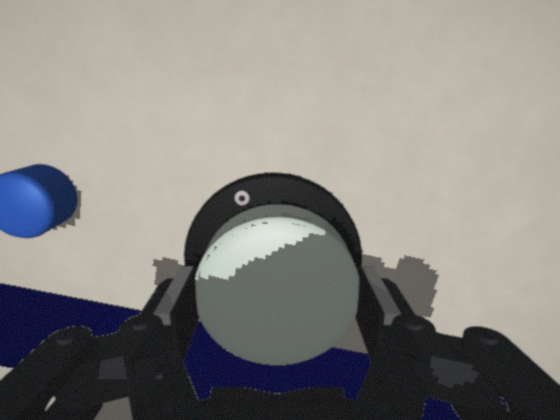

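In the tool's units: -75 mm / 750 = -0.1, -40 mm / 750 = -0.0533.

Request:
{"method": "play_rows", "body": {"delta_pos": [[0,0,-0.004],[0,0,-0.0107],[0,0,-0.0213],[0,0,-0.0533],[0,0,-0.1],[0,0,-0.1],[0,0,-0.1]], "rotation": [[0,0,0],[0,0,0],[0,0,0],[0,0,0],[0,0,0],[0,0,0],[0,0,0]]}}

```text
clock: 18.23
position: [0.4343, -0.3067, 0.1081]
tcp_rot: [[0.976, 0.22, -0.001], [0.22, -0.976, 0.001], [-0.0, -0.001, -1.0]]
contact_force: [-0.5, 0.6, -1.1]
opening: 0.0638
finger_force: 39.1
```

Run:
```python
from h import *;from workcell import arm
go(474.5,145,110)
s=arm.capture('side')['img']
cv2.imwrite('pics/w10.png',cv2.resize(s[210:360,130:290],(640,600),interpolation=2)[:,:,::-1])
```

```text
t 18.225 pos [ 434.3 -306.7  108.1] delta [ 138.6 -431.8   -1.7] open 63.8 F [-0.5  0.6 -1.1] 39.0835634060204 rotz [-3.122e+00 -3.480e-01  1.000e-03]
```

View pics/w10.png

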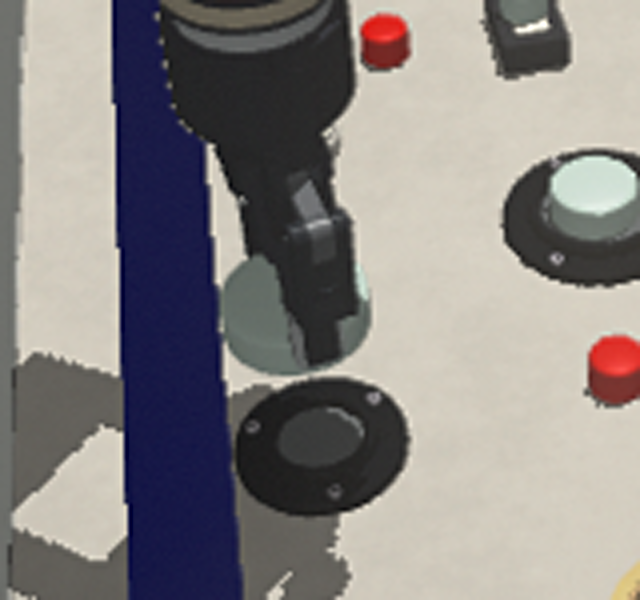

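In the tool's units: -431.5 mm / 750 = -0.5753, -418 mm / 750 = -0.5573.

Request:
{"method": "play_rows", "body": {"delta_pos": [[0.0227,-0.0693,-0.0067],[0.0453,-0.14,-0.0133],[0.068,-0.2107,-0.0133],[0.0907,-0.2813,-0.0133],[0.1133,-0.352,-0.0133],[0.136,-0.4227,-0.0133],[0.1587,-0.4933,-0.0133],[0.1787,-0.5573,-0.0133],[0.1847,-0.5753,-0.0133],[0.1847,-0.5753,-0.0133]], "rotation": [[0,0,0],[0,0,0],[0,0,0],[0,0,0],[0,0,0],[0,0,0],[0,0,0],[0,0,0],[0,0,0],[0,0,0]]}}

```text
clock: 19.52
position: [0.4739, 0.1445, 0.1173]
tcp_rot: [[0.975, 0.222, -0.003], [0.222, -0.975, -0.001], [-0.003, 0.0, -1.0]]
contact_force: [0.8, 0.4, -0.1]
opening: 0.0639
finger_force: 39.3
```

Run:
```python
from h import *;from workcell import arm
c=arm.capture('side');im=c['img'];g=im.max(2)
m=cv2.morphologyEx((g<75).astype(np.uint8),cv2.MORPH_CLOSE,np.ones((3,3)))
m2=m.copy(); hsv=cv2.cvtColor(im,cv2.COLOR_RGB2HSV);m2[(hsv[:,:,1]>120)&(hsv[:,:,0]>100)]=0
m2=cv2.morphologyEx(m2,cv2.MORPH_OPEN,np.ones((3,3)))
print("S side",disc(c,m2,(211,320),.006))
print("M side",disc(c,m2,(300,272),.006))
t=arm.capture('top');im=t['img'];hsv=cv2.cvtColor(im,cv2.COLOR_RGB2HSV)
m=cv2.morphologyEx((im.max(2)<95).astype(np.uint8),cv2.MORPH_CLOSE,np.ones((3,3)));m[(hsv[:,:,1]>120)&(hsv[:,:,0]>100)]=0
m=cv2.morphologyEx(m,cv2.MORPH_OPEN,np.ones((3,3)))
print("S top",disc(t,m,(388,285),.006))
c=arm.capture('wrist');im=c['img'];g=im.max(2)
R=cv2.Rodrigues(c["rvec"])[0]
p=c["mtx"]@(R@np.array([.4745,.145,.006])+np.ravel(c["tvec"]));uv=p[:2]/p[2]
print(uv);go(474.5,145,28.6)
cv2.imwrite('pics/w11.png',np.hstack([cv2.resize(im,(400,300)),cv2.resize(t['img'],(400,300))])[:,:,::-1])
m=(g<70).astype(np.uint8)
cv2.imwrite('m.png',m*255)
# flange edge points in rows above fingers: fit circle of r=60 on plane
k=[]
for r in range(60,int(uv[1])-5):
    x=np.where(m[r,100:460])[0]+100
    if len(x)>8:k+= [(x[0],r),(x[-1],r)]
h=onplane(c,np.array(k),.006)*1000
from scipy.optimize import least_squares
f=least_squares(lambda q:np.hypot(h[:,0]-q[0],h[:,1]-q[1])-60,[474,145],loss='soft_l1');print(f.x,np.abs(f.fun).mean(),len(k))
```

```text
S side (array([ 434. , -307.8]), array([83.4, 84.6]), 72.96629333496094)
M side (array([ 593.3, -180.7]), array([ 99.1, 102.7]), 169.00897216796875)
S top (array([ 437.1, -303.3]), array([81.7, 83.4]), 109.25860595703125)
[273.98423277 208.99505831]
t 19.675 pos [474.4 143.  117.9] delta [ 0.7 -2.  89.3] open 63.7 F [ 0.8  0.6 -1.1] 39.31335269473493 rotz [ 3.122e+00  3.460e-01 -3.000e-03]
[472.31402115 144.82865957] 9.100292714632351 214
```

View pics/w11.png

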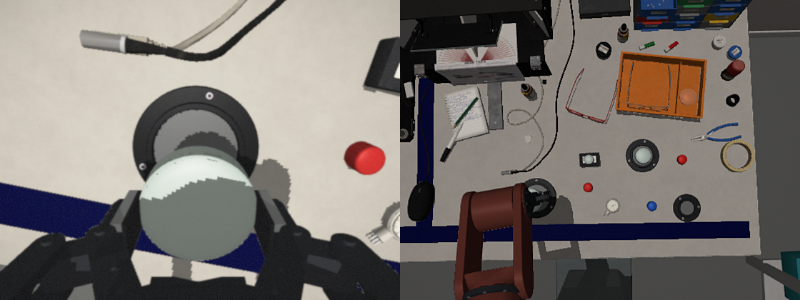

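Run:
```python
from h import *;from workcell import arm
from scipy.optimize import least_squares
c=arm.capture('wrist');im=c['img'];m=cv2.morphologyEx((im.max(2)<70).astype(np.uint8),cv2.MORPH_OPEN,np.ones((3,3)))
k=[]
for r in range(130,225):
    x=np.where(m[r,170:390])[0]+170
    if len(x)>8:k+= [(x[0],r),(x[-1],r)]
h=onplane(c,np.array(k),.006)*1000
f=least_squares(lambda q:np.hypot(h[:,0]-q[0],h[:,1]-q[1])-60,[474,145],loss='soft_l1');print(f.x,np.abs(f.fun).mean(),np.abs(f.fun).max(),len(k))
go(474.5,145,28.6)
```

```text
[471.08878426 144.4506226 ] 0.8441206516822921 2.3406175343748217 190
t 19.725 pos [474.6 142.9 118.1] delta [ 0.5 -2.1 89.5] open 63.8 F [-0.1 -1.5 -1.3] 39.31368271820247 rotz [ 3.122e+00  3.450e-01 -2.000e-03]
```

In the tool's units: 76 mm / 750 = 0.1013, 74 mm / 750 = 0.0987.

Request:
{"method": "play_rows", "body": {"delta_pos": [[0,-0.0013,0.04],[0,-0.0013,0.08],[0,-0.0013,0.0987],[0,-0.0013,0.1013],[0,-0.0013,0.1013]], "rotation": [[0,0,0],[0,0,0],[0,0,0],[0,0,0],[0,0,0]]}}

```text
clock: 20.35
position: [0.4756, 0.1451, 0.0434]
tcp_rot: [[0.976, 0.219, 0.002], [0.219, -0.976, 0.0], [0.002, 0.0, -1.0]]
contact_force: [0.7, 0.6, -1.0]
opening: 0.0641
finger_force: 39.3
```

Run:
```python
from h import *
go(473.7,145,28.6)
```

```text
t 20.35 pos [475.6 145.1  43.4] delta [-1.9 -0.3 14.8] open 64.1 F [ 0.7  0.6 -1. ] 39.32047407142818 rotz [-3.122e+00 -3.470e-01 -2.000e-03]
```

In the tool's units: 12 mm / 750 = 0.016, 11 mm / 750 = 0.0147.

Request:
{"method": "play_rows", "body": {"delta_pos": [[-0.002,0,0.0053],[-0.002,0,0.0107],[-0.002,0,0.0147],[-0.002,0,0.016],[-0.002,0,0.016]], "rotation": [[0,0,0],[0,0,0],[0,0,0],[0,0,0],[0,0,0]]}}

```text
clock: 20.98
position: [0.4732, 0.145, 0.0305]
tcp_rot: [[0.975, 0.22, -0.0], [0.22, -0.975, -0.0], [-0.0, -0.0, -1.0]]
contact_force: [0.5, -0.3, -1.8]
opening: 0.0641
finger_force: 39.3
```

In the tool's units: 2 mm / 750 = 0.0027, 1 mm / 750 = 0.0013.

Request:
{"method": "play_rows", "body": {"delta_pos": [[0,0,0.0013],[0,0,0.0027],[0,0,0.0027]], "rotation": [[0,0,0],[0,0,0],[0,0,0]]}}

```text
clock: 21.35
position: [0.4734, 0.1449, 0.0287]
tcp_rot: [[0.976, 0.22, 0.0], [0.22, -0.976, 0.0], [0.0, 0.0, -1.0]]
contact_force: [-0.8, -0.3, 0.1]
opening: 0.0638
finger_force: 39.4
```

In the tool's units: 0.7 mm / 750 = 0.0009.

Request:
{"method": "play_rows", "body": {"delta_pos": [[0,0,0.0009],[0,0,0.0009]], "rotation": [[0,0,0],[0,0,0]]}}

```text
clock: 21.6
position: [0.4734, 0.145, 0.0287]
tcp_rot: [[0.975, 0.22, -0.0], [0.22, -0.975, -0.0], [-0.0, 0.0, -1.0]]
contact_force: [-2.6, -0.8, 5.4]
opening: 0.064
finger_force: 39.9
```

In the tool's units: -90 mm / 750 = -0.12, -40 mm / 750 = -0.0533.

Request:
{"method": "play_rows", "body": {"delta_pos": [[0,0,0],[0,0,0],[0,0,0],[0,0,0],[0,0,-0.0133],[0,0,-0.0533],[0,0,-0.12],[0,0,-0.12],[0,0,-0.12]], "rotation": [[0,0,0],[0,0,0],[0,0,0],[0,0,0],[0,0,0],[0,0,0],[0,0,0],[0,0,0],[0,0,0]], "claw": 1.0}}

```text
clock: 22.72
position: [0.4732, 0.1449, 0.1183]
tcp_rot: [[0.976, 0.22, 0.001], [0.22, -0.976, 0.0], [0.001, 0.0, -1.0]]
contact_force: [0.3, -0.3, 0.0]
opening: 0.0854
finger_force: 0.0
```

Run:
```python
from h import *;from workcell import arm
go(585.3,-16,110)
for n,uv,z in (('side',(208,182),.024),('wrist',(278,200),.024)):
    c=arm.capture(n);im=c['img'].astype(int)
    print(n,disc(c,(im.max(2)>120)&(im[:,:,1]>im[:,:,0]+2),uv,z))
cs=arm.capture('side');im=cs['img'].astype(int)
print('small on rest',disc(cs,(im.max(2)>110)&(im[:,:,1]>im[:,:,0]+2),(261,209),.040))
```

```text
t 22.725 pos [473.2 144.9 118.3] delta [ 74.  181.6   8.3] open 85.4 F [ 0.3 -0.3  0. ] 0.0 rotz [-3.122e+00 -3.480e-01 -1.000e-03]
side (array([476.9, 149.2]), array([51.6, 64.5]), 21.943971633911133)
wrist (array([473.6, 144.9]), array([66. , 68.3]), 85.71781158447266)
small on rest (array([584.2, -13.7]), array([26.2, 30.1]), 167.70408630371094)
```

In the tool's units: 180.5 mm / 750 = 0.2407, 176 mm / 750 = 0.2347.

Request:
{"method": "play_rows", "body": {"delta_pos": [[0.0253,0.0613,0],[0.0507,0.1227,0],[0.076,0.1853,0],[0.096,0.2347,0],[0.0987,0.2407,0.0067],[0.0987,0.2407,0.0533],[0.0987,0.2407,0.0747],[0.0987,0.2407,0.0773],[0.0987,0.2407,0.0773],[0.0987,0.2407,0.0773]], "rotation": [[0,0,0],[0,0,0],[0,0,0],[0,0,0],[0,0,0],[0,0,0],[0,0,0],[0,0,0],[0,0,0],[0,0,0]], "claw": 0.65, "force": 30}}

```text
clock: 24.12
position: [0.5862, -0.0147, 0.0612]
tcp_rot: [[0.975, 0.22, 0.002], [0.22, -0.975, -0.0], [0.002, 0.001, -1.0]]
contact_force: [0.1, -0.1, -0.3]
opening: 0.0552
finger_force: 0.0
```

Run:
```python
from h import *;from workcell import arm
go(585.2,-15,50.3)
c=arm.capture('wrist');im=c['img'].astype(int);R=cv2.Rodrigues(c["rvec"])[0]
p=c["mtx"]@(R@np.array([.5852,-.015,.04])+np.ravel(c["tvec"]));uv=p[:2]/p[2]
print(uv,disc(c,(im.max(2)>110)&(im[:,:,1]>im[:,:,0]+2),uv,.040))
```

```text
t 24.125 pos [586.2 -14.7  61.2] delta [-1.   0.  10.9] open 55.2 F [ 0.1 -0.1 -0.3] 0.0 rotz [3.122 0.348 0.004]
[276.76526587 273.79752264] (array([591.7, -14. ]), array([ 7.8, 12.7]), 11.366947174072266)
```

In the tool's units: 11 mm / 750 = 0.0147, 10 mm / 750 = 0.0133.

Request:
{"method": "play_rows", "body": {"delta_pos": [[0,0,0.008],[0,0,0.0133],[0,0,0.0147],[0,0,0.0147]], "rotation": [[0,0,0],[0,0,0],[0,0,0],[0,0,0]]}}

```text
clock: 24.68
position: [0.5849, -0.0149, 0.0486]
tcp_rot: [[0.976, 0.22, -0.001], [0.22, -0.976, 0.0], [-0.0, -0.0, -1.0]]
contact_force: [0.3, 0.2, -0.4]
opening: 0.0558
finger_force: 0.0
```

Request:
{"method": "play_rows", "body": {"delta_pos": [[0,0,0],[0,0,0],[0,0,0],[0,0,0],[0,0,0],[0,0,0]], "rotation": [[0,0,0],[0,0,0],[0,0,0],[0,0,0],[0,0,0],[0,0,0]], "claw": 0.2}}

```text
clock: 25.42
position: [0.5854, -0.0149, 0.0492]
tcp_rot: [[0.976, 0.22, 0.001], [0.22, -0.976, -0.0], [0.001, 0.0, -1.0]]
contact_force: [0.2, 0.4, 2.5]
opening: 0.0265
finger_force: 29.7
```

In the tool's units: 249 mm / 750 = 0.332, 243 mm / 750 = 0.324.

Request:
{"method": "play_rows", "body": {"delta_pos": [[0,0,-0.0053],[0,0,-0.02],[0,0,-0.0533],[-0.0267,0.032,-0.0867],[-0.0773,0.092,-0.0933],[-0.128,0.152,-0.0933],[-0.1787,0.2133,-0.0933],[-0.2293,0.2733,-0.0933],[-0.272,0.324,-0.0933],[-0.2787,0.332,-0.0933]], "rotation": [[0,0,0],[0,0,0],[0,0,0],[0,0,0],[0,0,0],[0,0,0],[0,0,0],[0,0,0],[0,0,0],[0,0,0]]}}

```text
clock: 26.68
position: [0.4349, -0.3065, 0.1198]
tcp_rot: [[0.976, 0.216, 0.001], [0.216, -0.976, -0.001], [0.0, 0.001, -1.0]]
contact_force: [0.3, -0.2, -0.6]
opening: 0.0266
finger_force: 29.6
```

In the tool's units: 50 mm / 750 = 0.0667, 45 mm / 750 = 0.06.

Request:
{"method": "play_rows", "body": {"delta_pos": [[0,0,0],[0,0,0.0333],[0,0,0.06],[0,0,0.0667],[0,0,0.0667],[0,0,0.0667]], "rotation": [[0,0,0],[0,0,0],[0,0,0],[0,0,0],[0,0,0],[0,0,0]]}}

```text
clock: 27.42
position: [0.4369, -0.3039, 0.0699]
tcp_rot: [[0.975, 0.221, 0.001], [0.221, -0.975, -0.001], [0.001, 0.001, -1.0]]
contact_force: [-0.0, 1.0, 0.0]
opening: 0.0263
finger_force: 29.6
```

Run:
```python
from h import *;from workcell import arm
from scipy.optimize import least_squares
go(436.5,-304,33.2)
c=arm.capture('wrist');im=c['img']
hsv=cv2.cvtColor(im,cv2.COLOR_RGB2HSV)
m=((im.max(2)<75)&~((hsv[:,:,1]>120)&(hsv[:,:,0]>100))).astype(np.uint8);m=cv2.morphologyEx(m,cv2.MORPH_OPEN,np.ones((3,3)))
k=[]
for r in range(120,235):
    x=np.where(m[r,170:390])[0]+170
    if len(x)>8:k+= [(x[0],r),(x[-1],r)]
h=onplane(c,np.array(k),.006)*1000
f=least_squares(lambda q:np.hypot(h[:,0]-q[0],h[:,1]-q[1])-41,[436,-304],loss='soft_l1');print(f.x,np.abs(f.fun).mean(),np.abs(f.fun).max(),len(k))
cv2.imwrite('pics/w12.png',im[:,:,::-1])
```

```text
t 27.425 pos [ 436.9 -303.9   69.9] delta [-0.5 -0.  36.7] open 26.3 F [-0.  1.  0.] 29.623901228187606 rotz [3.121e+00 3.490e-01 2.000e-03]
[ 434.66644509 -305.6207252 ] 0.668902172160889 1.5016893534074995 138
```

View pics/w12.png

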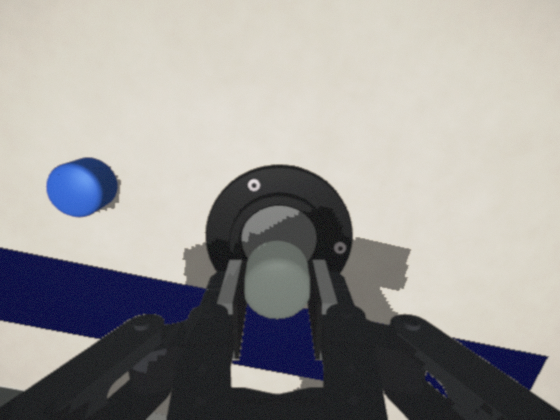

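In the tool's units: 34 mm / 750 = 0.0453, 31 mm / 750 = 0.0413.

Request:
{"method": "play_rows", "body": {"delta_pos": [[-0.0013,0.0007,0.02],[-0.0013,0.0007,0.0333],[-0.0013,0.0007,0.0413],[-0.0013,0.0007,0.0453],[-0.0013,0.0007,0.0453]], "rotation": [[0,0,0],[0,0,0],[0,0,0],[0,0,0],[0,0,0]]}}

```text
clock: 28.1
position: [0.435, -0.3044, 0.0346]
tcp_rot: [[0.976, 0.22, -0.0], [0.22, -0.976, 0.0], [-0.0, -0.0, -1.0]]
contact_force: [0.3, -0.2, -0.7]
opening: 0.0261
finger_force: 29.6
```

In the tool's units: 2 mm / 750 = 0.0027, 1 mm / 750 = 0.0013.

Request:
{"method": "play_rows", "body": {"delta_pos": [[0,0,0.0013],[0,0,0.0027],[0,0,0.0027]], "rotation": [[0,0,0],[0,0,0],[0,0,0]]}}

```text
clock: 28.48
position: [0.4354, -0.3047, 0.0332]
tcp_rot: [[0.975, 0.22, 0.001], [0.22, -0.975, -0.001], [0.0, 0.001, -1.0]]
contact_force: [0.3, 1.2, 1.1]
opening: 0.0266
finger_force: 29.7
```

Request:
{"method": "play_rows", "body": {"delta_pos": [[0,0,0.0009],[0,0,0.0009]], "rotation": [[0,0,0],[0,0,0]]}}

```text
clock: 28.72
position: [0.4355, -0.3047, 0.0332]
tcp_rot: [[0.975, 0.22, 0.0], [0.22, -0.975, -0.0], [0.0, 0.0, -1.0]]
contact_force: [-1.7, 1.3, 5.1]
opening: 0.0263
finger_force: 30.2
```

In the tool's units: -140 mm / 750 = -0.1867, -120 mm / 750 = -0.16.

Request:
{"method": "play_rows", "body": {"delta_pos": [[0,0,0],[0,0,0],[0,0,0],[0,0,0],[0,0,-0.0133],[0,0,-0.0533],[0,0,-0.1267],[-0.0267,0.08,-0.16],[-0.0533,0.16,-0.1867],[-0.0533,0.16,-0.1867]], "rotation": [[0,0,0],[0,0,0],[0,0,0],[0,0,0],[0,0,0],[0,0,0],[0,0,0],[0,0,0],[0,0,0],[0,0,0]], "claw": 0.5}}

```text
clock: 29.98
position: [0.4231, -0.4353, 0.176]
tcp_rot: [[0.976, 0.217, 0.004], [0.217, -0.976, -0.007], [0.003, 0.007, -1.0]]
contact_force: [1.1, -0.1, -0.5]
opening: 0.0428
finger_force: 0.0
```

Run:
```python
from h import *;from workcell import arm
go(436.5,-304,33.2)
t=arm.capture('top')['img'];s=arm.capture('side')['img']
cv2.imwrite('pics/end.png',np.vstack([cv2.resize(t[190:320,150:430],(640,297),interpolation=2),np.pad(cv2.resize(s[160:340,170:310],(233,300),interpolation=2),((0,0),(0,407),(0,0)))])[:,:,::-1])
```

```text
t 29.975 pos [ 423.1 -435.3  176. ] delta [  41.2 -126.3  142. ] open 42.8 F [ 1.1 -0.1 -0.5] 0.0 rotz [3.116 0.342 0.005]
```

View pics/end.png

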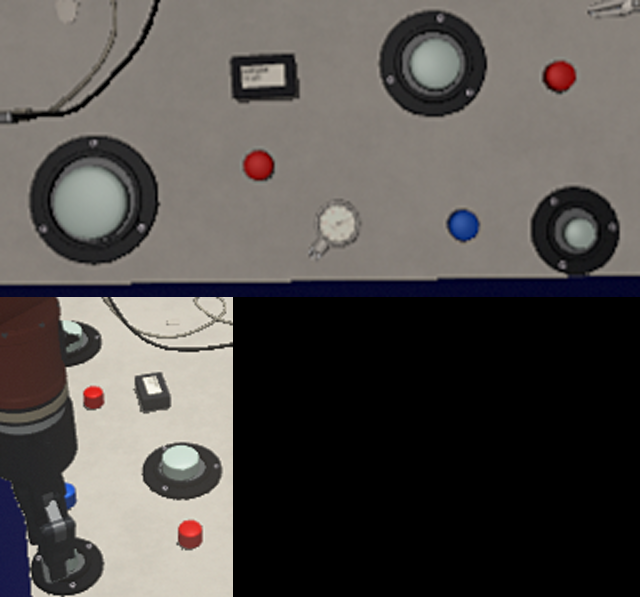

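```bash
python3 -c "
from workcell import arm
print(arm.finish_job())"
```

```text
the job is handed in; nothing more can be done
None
```

I swapped all three blanks: small, medium and large now sit flat in their own nests, with the small one parked on the foam rest in between. I handed the job in at about 30 s, and the lens clock and nearer dropper bottle were not touched.

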